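# Lever open the logger's dust flap and snap in its battery pack

## Task

Use the flat opener's blade, not the fingers, to lever open the dust flap on top of the data logger and swing it back well past upright, then lay the opener flat on the worktop. Take the battery pack and press it foot-down into the open bay until it snaps in and the force drops, and keep pressing it firmly down (about 8 N) on its sprung contacts: finish still gripping the pack and pressing. Do not disturb the jar, the dish or the beaker.

Things in the scene. Friction and masses are not known exactly. Their poses are not given: they have to be found in the camera images.
- logger: Grey data logger, fixed, 119 x 96 x 36 mm. Origin: on the worktop under the centre of its battery bay; x to its back (hinge side), z up. Body x = -72 to 47, y = -48 to 48 mm. Its top (z = 36 mm) runs from x = -33 to 47 mm; in front of it (x = -72 to -33 mm) is a lower ledge, top at z = 26 mm, below the flap's lip.
- bay_mouth (a point): Centre of the bay's mouth, 36 mm above the worktop, over the logger's origin. The bay is 53 mm (logger x) by 43 mm (y). Two sprung clip noses at z = 22 mm, in its walls at +y and -y, stick out 4.5 mm; pushing the pack past them takes about 7 to 10 N, then the force drops to nothing.
- flap_hinge (a point): The flap's hinge axis: at x = 37 mm, z = 39 mm of the logger's frame, running along the logger's y.
- flap_lip (a point): Middle of the underside of the flap's free edge, 82 mm in front of the hinge; moves with the flap. Shut, the lip juts 12 mm out over the ledge and leaves a gap 11 mm high (z = 26 to 37 mm), open to the front, for the blade.
- flap (a joint): Grey dust flap over the bay, a plate 66 mm wide and 4 mm thick. 0 = shut, flat, underside at z = 37 mm; grows as it opens up and back, to 2.4 rad; 1.57 = upright. Slightly stiff hinge: it stays where it is left; lifting it at the lip takes under 1 N.
- opener: Flat opener, 130 mm long, 16 mm wide, 60 g: a grey ribbed handle 70 x 16 x 18 mm (along x, y, z) and a steel blade, 3 mm thick and 16 mm wide, that points along +x. Origin: centre of the handle's underside. Blade from z = 6 to 9 mm, tip at x = 95 mm. Lies flat on the worktop.
- battery_pack: White battery pack 50 x 40 x 60 mm (x, y, z), about 0.15 kg, standing on its foot. Origin: centre of the foot's underside, z up. Lowest 6 mm taper (foot 43 x 33 mm); groove for the clips from z = 8 to 22 mm; above that a plain block, to grip across its 40 mm. Its x goes along the logger's x, either way round. Snapped in, its origin is at most 9.5 mm above the worktop.
- contact_pad: Sprung contact pad in the bottom of the bay, 40 x 28 mm. Origin: centre of its top, 9 mm above the worktop when free; it gives 1 mm for each 3 N pressed, at most 4 mm.
- salt_jar: White plastic jar, 56 mm diameter, 85 mm high; bystander, leave it alone. Origin under its centre.
- petri_dish: Round shallow culture dish, 93 mm diameter, 18 mm high; bystander. Origin under its centre.
- small_beaker: Small clear beaker, 50 x 55 mm, 58 mm high; bystander. Origin under its centre.

How it is judged:
By the outcome, as a careful person would: the job done as asked, in the order asked, and still so for the second after the job is handed in, while the arm keeps its last pose, push and grip.
It also fails if it takes over 72 s, if anything falls off the work surface, if the arm or the gripper's body presses on something with over 40 N, if the wrist force passes 120 N, or if a joint passes its speed limit or range.

## Robot

A 6-joint arm with a two-finger parallel gripper is mounted at the origin on a cart in front of the work surface, level with it; the furniture and walls round the work are solid. World frame = base frame: x ahead of the robot, y to its left, z up, the work surface at z = 0. Lengths are in m, angles in rad, forces in N, time in s.
With the tool pointing down it reaches from about 0.35 to 0.8 m from the base axis. Payload 7.3 kg.
Tool frame: the origin (TCP) lies at the very end of the fingers, on their centre line; the grasp point (between the pads) lies 19 mm behind it (env.tcp_to_grasp is the distance from the TCP to the grasp point, in m); z points along the fingers, y is the line along which they close (so a half turn about z gives the same grasp; the last joint's range is limited). The gripper opens to 85 mm and grips with 20 to 120 N. Pads are 22 mm wide; open, the fingers measure 114 mm over their backs; the gripper's body (76 mm by 85 mm) begins 54 mm behind the grasp point. The pads swing forward as they close: fully open they stand 13 mm farther back than shut.
Start: joints at [-1.318, 0.342, 1.524, -0, 1.275, -0.146], TCP at [0.204, -0.484, 0.231] pointing down, gripper open.
Joint ranges: [-2.53, 2.53], [-0.77, 2.02], [0.04, 2.7], [-1, 4.14], [0.28, 2.66], [-3.11, 3.11]. Speed limits (rad/s): [2.57, 2.57, 3.14, 3.14, 3.14, 3.14].

## Interface

Orientations are given as a rotation vector (axis times angle).
In Python, from cell import env, eyes, order gives the robot as it stands (env), with the cameras (eyes) and the job (order).
- The arm moves only by the shell command python3 shift.py [FORCE], which reads ROWS from standard input. ROWS is 1 to 20 rows, parted by semicolons, with the numbers parted by commas; each row has 7 numbers: the finger opening in m, then dx, dy, dz in parts of the range, where 1.0 means 0.75 m, then a rotation vector rx, ry, rz in parts of the range, where 1.0 means pi rad; each row is the pose to reach, as a shift and turn from the pose commanded when the command began, along the tool's axes at that moment; what a row does not reach only later rows make up. A row lasts 1/8 s, in which the tool goes at most 0.0625 m and 0.188 rad, less where a joint would pass 70% of its speed; a pose out of reach is approached as far as the arm can. The fingers move at their own pace and stop on an object; FORCE is the grip in N (left out, the last holds). Time passes only in rows, so rows that do not move let the fingers close. It prints the time, the measured TCP pose, the force, the opening and the grip force at its end. No shift or turn number may pass 1 either way. Input that does not fit is refused with a message, and nothing moves.
- env.sense(): the state, without advancing time (a new reading comes with each control period).
- eyes.read_camera(name): name is "side" or "top"; returns the picture (420x560x3 uint8, red, green, blue); there is no depth.
- eyes.get_calibration(name): a dict with "camera_matrix" (3x3 intrinsics, pixels), "world_from_camera" (4x4, takes a point from camera to world coordinates). Camera axes: x right, y down, z forward; pixel columns grow to the right and rows downward; lengths in m; the calibration is good to about 2 mm. A picture is of the moment at which its call begins. get_calibration takes no time and is no camera call.
- order.hand_in(): hands the job in; it is judged then, once.
The state is a dict: "time_s": time; "joints": joint angles; "qd": joint speeds; "effort": joint torques, N m; "eef_pos": TCP position; "tcp_rot": TCP orientation; "contact_force": force on the tool from outside, world axes, zero at the start; "torque": the same for the moment, N m; "width": finger opening in m; "finger_force": force on a finger pad.
Only numpy, scipy, OpenCV 4.12 (cv2) and the standard library are available. Lean on these libraries where they do the work, as an engineer would, in place of code of your own. Each camera call takes 0.05 s, during which the arm holds its last target. There are 200 camera calls.

## Working session

There is one attempt and no reset: what is moved stays moved. The work goes in short steps, Python scripts to look and compute and a shell command to move; the robot and the scene stay as the last step left them, time stands still between calls to the robot, and variables do not carry over. Pictures are saved under pics/ and viewed, at most 10 in all, crops included, and the job is handed in when it is done.

```bash
ls; mkdir -p pics; python3 - <<'E'
from cell import env, eyes, order
import cv2
for n in("top","side"):
    cv2.imwrite(f"pics/{n}0.png",eyes.read_camera(n)[:,:,::-1]); c=eyes.get_calibration(n); print(n,c["camera_matrix"].round(1).tolist(),c["world_from_camera"].round(3).tolist())
print(env.sense())
E
```

```text
cell.py
pics
shift.py
top [[496.7, 0.0, 278.1], [0.0, 496.7, 209.8], [0.0, 0.0, 1.0]] [[0.002, -0.99, 0.144, 0.409], [-1.0, -0.005, -0.019, 0.018], [0.019, -0.144, -0.989, 1.364], [0.0, 0.0, 0.0, 1.0]]
side [[404.8, 0.0, 283.2], [0.0, 404.8, 206.3], [0.0, 0.0, 1.0]] [[0.958, -0.176, 0.226, 0.412], [-0.287, -0.542, 0.79, -0.669], [-0.017, -0.822, -0.57, 0.567], [0.0, 0.0, 0.0, 1.0]]
{'time_s': 0.1, 'joints': array([-1.31802749e+00,  3.42650807e-01,  1.52491188e+00,  1.86484109e-05,
        1.27541924e+00, -1.45992577e-01]), 'qd': array([ 5.72290470e-04, -6.92655511e-04, -2.54977521e-03,  4.19006412e-04,
        6.67120284e-05,  6.19319530e-04]), 'effort': array([ 3.40591760e-03, -4.34445584e+01, -2.46490163e+01, -1.29446735e-04,
        4.68958184e-03,  2.01708986e-06]), 'eef_pos': array([ 0.20378439, -0.48344727,  0.23069998]), 'tcp_rot': array([-3.07799685e+00, -6.21947868e-01,  8.84335884e-05]), 'contact_force': array([ 0.56971883,  0.21347595, -0.84306318]), 'torque': array([-0.03507305, -0.01547376,  0.00402376]), 'finger_force': 0.0, 'width': 0.0852972771748569}
```

View pics/top0.png

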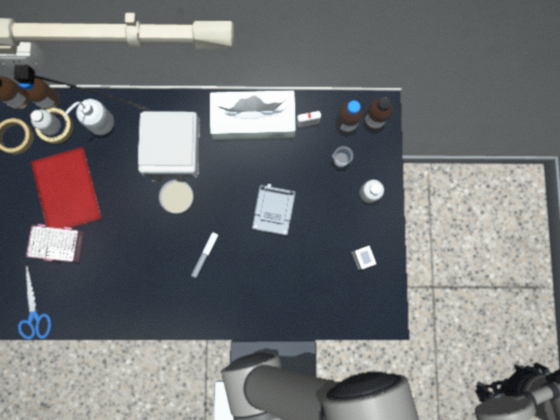

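View pics/side0.png

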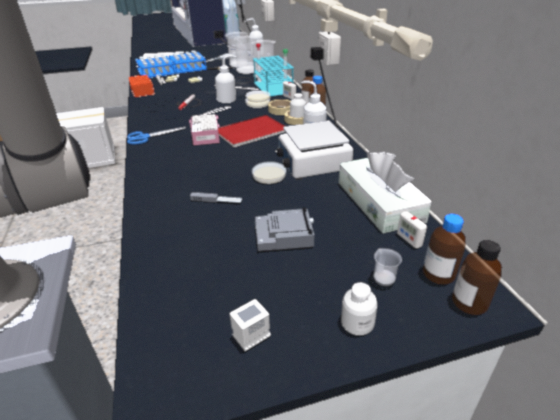

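The top view shows the logger at (274,209), the opener at (205,255), with its bright blade end up towards (213,236), the pack at (364,257), jar at (372,190), beaker at (343,157) and dish at (176,197). The side view shows the same: opener (216,198), logger (285,230), pack (250,325). I'll enlarge the parts that matter.

```bash
python3 - <<'E'
import cv2,numpy as np
t=cv2.imread("pics/top0.png");s=cv2.imread("pics/side0.png")
def c(i,x,y,w=66,h=66,z=4): return cv2.resize(i[y:y+h,x:x+w],None,fx=z,fy=z,interpolation=cv2.INTER_CUBIC)
a=np.hstack([c(t,172,225),c(t,242,176),c(t,331,224)])
b=np.hstack([c(s,185,165),c(s,252,198),c(s,217,293)])
cv2.imwrite("pics/crop0.png",np.vstack([a,b]))
E
```

```text
(no output)
```

View pics/crop0.png

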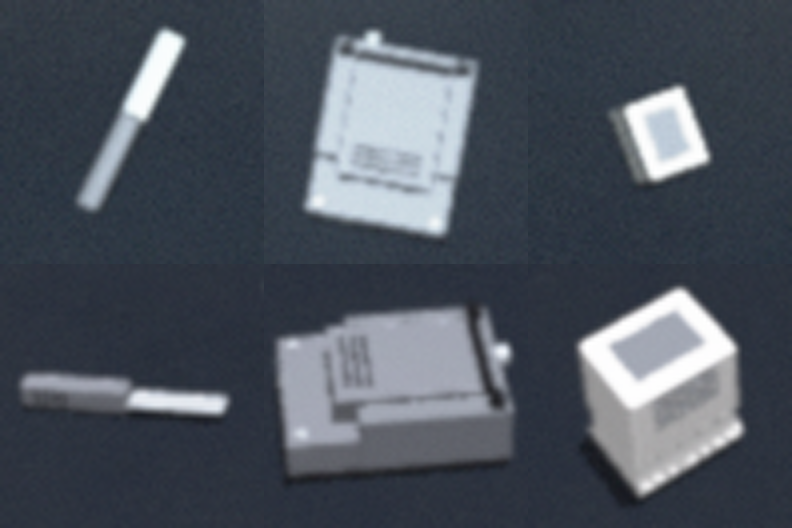

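The crops show the opener's tip (top view) at (175,33) of its tile, the logger's ledge front (robot side) with hinge at the back, and the pack's top face turned about 20°.

```bash
cat > h.py <<'E'
import numpy as np,cv2
from cell import env, eyes, order
def ray(n,p):
    c=eyes.get_calibration(n);T=np.array(c["world_from_camera"]);d=T[:3,:3]@np.linalg.inv(c["camera_matrix"])@[p[0],p[1],1]
    return T[:3,3],d/np.linalg.norm(d)
def plane(n,p,z):
    o,d=ray(n,p); return o+d*(z-o[2])/d[2]
def tri(pt,ps):
    (a,u),(b,v)=ray("top",pt),ray("side",ps)
    s,t=np.linalg.lstsq(np.c_[u,-v],b-a,rcond=None)[0]
    return (a+s*u+b+t*v)/2*1000,np.linalg.norm(a+s*u-b-t*v)*1000
def proj(n,P):
    c=eyes.get_calibration(n);T=np.linalg.inv(c["world_from_camera"]);q=np.array(c["camera_matrix"])@(T[:3,:3]@P+T[:3,3]);return q[:2]/q[2]
E
python3 - <<'E'
from h import *
f=lambda off,u:(off[0]+(u[0]+.5)/4-.5,off[1]+(u[1]+.5)/4-.5)
T=dict(o=(172,225),l=(242,176),p=(331,224));S=dict(o=(185,165),l=(252,198),p=(217,293))
for k,n,a,b in [("o","tip",(175,33),(226,141)),("o","junc-top",(134,114),(128,119)),("o","rear",(89,208),(22,116)),
 ("l","ledge near front",(181,236),(24,179)),("l","ledge far front",(41,212),(14,74)),("l","back near",(214,62),(249,141)),("l","back far",(73,37),(211,42)),
 ("p","A left far",(107,105),(52,83)),("p","B far right",(153,86),(155,24)),("p","C near right",(182,158),(209,83)),("p","D near left",(127,182),(106,142))]:
    P,g=tri(f(T[k],a),f(S[k],b));print(n,P.round(1),"gap",g.round(1))
t=cv2.imread("pics/top0.png");g=cv2.cvtColor(t,6)
for n,(x,y,w,h) in dict(o=(180,225,50,60),l=(245,180,55,60),p=(345,240,40,40)).items():
    m=np.zeros_like(g);m[y:y+h,x:x+w]=g[y:y+h,x:x+w]
    c=max(cv2.findContours((m>95).astype("uint8"),0,2)[0],key=cv2.contourArea)
    r=cv2.boxPoints(cv2.minAreaRect(c));z=dict(o=.012,l=.032,p=.06)[n]
    print(n,(np.array([plane("top",q,z)[:2] for q in r])*1000).round(1).tolist())
E
```

```text
tip [541.5 163.7   9.2] gap 0.9
junc-top [485.6 188.8  21.2] gap 1.1
rear [423.  217.8  18.2] gap 1.2
ledge near front [536.4 -31.1  28.2] gap 2.5
ledge far front [553.   63.5  26. ] gap 3.4
back near [652.6 -53.   41.7] gap 1.1
back far [667.7  43.1  37.8] gap 3.8
A left far [ 469.9 -216.7   50.1] gap 46.6
B far right [ 495.  -238.5   92.9] gap 15.6
C near right [ 479.3 -262.4   82.5] gap 44.5
D near left [ 453.4 -234.3   26.9] gap 20.4
o [[427.4, 230.3], [546.4, 173.8], [536.7, 154.0], [417.8, 210.8]]
l [[550.3, 66.4], [681.2, 44.0], [663.1, -56.9], [532.5, -33.1]]
p [[490.2, -198.2], [508.6, -247.5], [456.1, -266.0], [437.9, -216.9]]
```

```bash
python3 - <<'E'
from h import *
f=lambda off,u:(off[0]+(u[0]+.5)/4-.5,off[1]+(u[1]+.5)/4-.5)
C=[]
for n,a,b in [("A",(100,107),(155,24)),("B",(155,86),(209,83)),("C",(182,158),(106,142)),("D",(122,182),(52,83))]:
    P,g=tri(f((331,224),a),f((217,293),b));print(n,P.round(1),"gap",g.round(1));C.append(P)
C=np.array(C);print(C.mean(0),[(C[i]-C[i-1]).round(1).tolist() for i in range(4)])
t=cv2.imread("pics/top0.png");g=cv2.cvtColor(t,6)
for z,lo in ((.06,200),(.06,170)):
    m=np.zeros_like(g);m[240:280,345:385]=g[240:280,345:385]
    c=max(cv2.findContours((m>lo).astype("uint8"),0,2)[0],key=cv2.contourArea)
    q=np.array([plane("top",q,z)[:2] for q in cv2.boxPoints(cv2.minAreaRect(c))])*1000;print(q.round(1).tolist(),q.mean(0))
s=env.sense();from scipy.spatial.transform import Rotation as R;print(R.from_rotvec(s['tcp_rot']).as_matrix().round(3).tolist())
E
cat >> h.py <<'E'
from scipy.spatial.transform import Rotation as R
def sh(*targets):
    "targets (x,y,z mm, yaw deg), tool down -> shifts in the present tool axes"
    s=env.sense();R0=R.from_rotvec(s["tcp_rot"])
    for x,y,z,a in targets:
        c,n=np.cos(np.radians(a)),np.sin(np.radians(a))
        Rt=R.from_matrix(np.array([[c,n,0],[n,-c,0],[0,0,-1]]))
        print(R0.inv().apply(np.array([x,y,z])/1000-s["eef_pos"]).round(4),(R0.inv()*Rt).as_rotvec().round(3))
E
python3 -c "
from h import *
sh((480,-150,200,0),(455,204,120,-25),(455,204,60,-25))"
```

```text
[ 0.384  -0.2     0.0311] [-0.001  0.     0.399]
[ 0.4984 -0.5358  0.1115] [-0.001  0.     0.835]
[ 0.4984 -0.5357  0.1715] [-0.001  0.     0.835]
```

The manual's scale: shifts go in shares of 0.75 m and turns go in shares of pi rad. Converting my numbers, -0.536 m / 0.75 = -0.7147, 0.498 m / 0.75 = 0.664, 0.835 rad / 3.1416 = 0.2658.

```bash
echo '0.05,0.512,-0.2667,0.0413,0,0,0.1273;0.05,0.512,-0.2667,0.0413,0,0,0.1273;0.05,0.512,-0.2667,0.0413,0,0,0.1273;0.05,0.512,-0.2667,0.0413,0,0,0.1273;0.05,0.512,-0.2667,0.0413,0,0,0.1273;0.05,0.512,-0.2667,0.0413,0,0,0.1273;0.05,0.512,-0.2667,0.0413,0,0,0.1273;0.05,0.664,-0.7147,0.148,0,0,0.2658;0.05,0.664,-0.7147,0.148,0,0,0.2658;0.05,0.664,-0.7147,0.148,0,0,0.2658;0.05,0.664,-0.7147,0.148,0,0,0.2658;0.05,0.664,-0.7147,0.148,0,0,0.2658;0.05,0.664,-0.7147,0.148,0,0,0.2658;0.05,0.664,-0.7147,0.148,0,0,0.2658;0.05,0.664,-0.7147,0.148,0,0,0.2658;0.05,0.664,-0.7147,0.148,0,0,0.2658' | python3 shift.py 60; python3 -c "
from h import *
sh((455,204,60,-25),(455,204,3,-25));print(env.sense()['joints'])"
```

```text
time_s: 2.1
eef_pos: [0.4551, 0.2023, 0.1205]
tcp_rot: [3.066, -0.682, 0.001]
contact_force: [-0.6, -0.1, 0.4]
width: 0.0502
finger_force: 0.0
[-0.0008 -0.0015  0.0605] [ 0.    -0.    -0.002]
[-0.0008 -0.0015  0.1175] [ 0.    -0.    -0.002]
[ 2.64543317e-01  4.15631995e-01  1.75270935e+00 -4.23381420e-04
  9.73021917e-01  2.27341523e+00]
```

Converted, 0.117 m / 0.75 = 0.156, 0.09 m / 0.75 = 0.12.

```bash
echo '0.05,0,0,0.0667,0,0,0;0.05,0,0,0.12,0,0,0;0.05,0,0,0.156,0,0,0;0.05,0,0,0.156,0,0,0;0,0,0,0.156,0,0,0;0,0,0,0.156,0,0,0;0,0,0,0.156,0,0,0;0,0,0,0.156,0,0,0;0,0,0,0.156,0,0,0;0,0,0,0.156,0,0,0' | python3 shift.py 60
```

```text
time_s: 3.35
eef_pos: [0.4559, 0.2035, 0.005]
tcp_rot: [-3.066, 0.679, -0.005]
contact_force: [-0.3, -2.7, 7.3]
width: 0.0139
finger_force: 60.3
```

```bash
python3 -c "
from h import *
sh((456,204,60,-25),(442,34,60,-10),(442,34,29,-10))
print(plane('top',(176,197),.018),plane('top',(343,157),.03),plane('top',(372,190),.06))"
```

```text
[ 0.     -0.0006 -0.055 ] [-0.002 -0.003  0.   ]
[ 0.0592  0.1595 -0.0552] [-0.001 -0.003 -0.262]
[ 0.0591  0.1595 -0.0242] [-0.001 -0.003 -0.262]
[0.63834684 0.27225528 0.018     ] [ 0.7507582  -0.18616607  0.03      ] [ 0.65289329 -0.25789986  0.06      ]
```

Converted, 0.16 m / 0.75 = 0.2133, 0.1 m / 0.75 = 0.1333, -0.262 rad / 3.1416 = -0.0834.

```bash
echo '0,0,0,-0.0733,0,0,0;0,0.0267,0.0667,-0.0733,0,0,-0.0286;0,0.0533,0.1333,-0.0733,0,0,-0.0573;0,0.0787,0.2133,-0.0733,0,0,-0.0834;0,0.0787,0.2133,-0.0733,0,0,-0.0834;0,0.0787,0.2133,-0.032,0,0,-0.0834;0,0.0787,0.2133,-0.032,0,0,-0.0834;0,0.0787,0.2133,-0.032,0,0,-0.0834' | python3 shift.py; python3 - <<'E'
from h import *
t=eyes.read_camera("top")[:,:,::-1];s=eyes.read_camera("side")[:,:,::-1]
cv2.imwrite("pics/t1.png",t);cv2.imwrite("pics/s1.png",s)
def c(i,x,y,w=100,h=100,z=4): return cv2.resize(i[y:y+h,x:x+w],None,fx=z,fy=z,interpolation=cv2.INTER_CUBIC)
cv2.imwrite("pics/crop1.png",np.hstack([c(t,215,180),c(s,215,175)]))
E
```

```text
time_s: 4.35
eef_pos: [0.441, 0.0342, 0.028]
tcp_rot: [3.13, -0.272, 0.001]
contact_force: [0.5, 1.3, -1.1]
width: 0.0145
finger_force: 59.5
```

View pics/crop1.png

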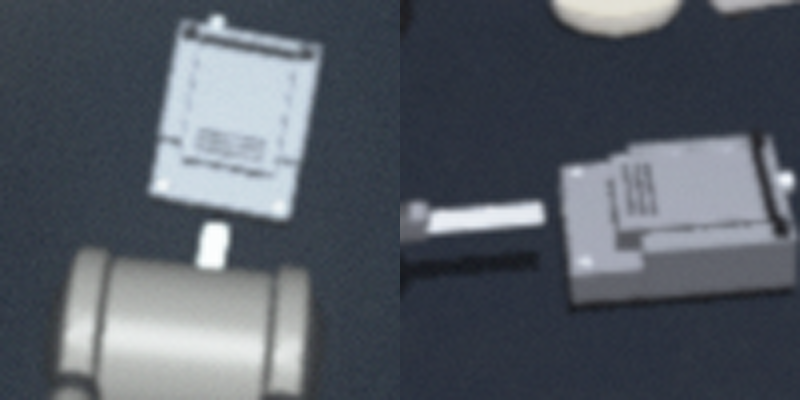

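The blade is level and points at the middle of the ledge; tip at about (216,225) in the top tile and (144,212) in the side tile. I'll triangulate the tip and lip.

```bash
python3 - <<'E'
from h import *
f=lambda off,u:(off[0]+(u[0]+.5)/4-.5,off[1]+(u[1]+.5)/4-.5)
L=np.array([614.7,3.4]);a=np.radians(-10);M=np.array([[np.cos(a),np.sin(a)],[-np.sin(a),np.cos(a)]])
for n,p,q in [("tip",(216,225),(144,212)),("blade root",(211,266),(30,219)),("lip near corner",(274,176),(217,231)),("lip far corner",(184,162),(210,158))]:
    P,g=tri(f((215,180),p),f((215,175),q));print(n,P.round(1),g.round(1),"logger",(M@(P[:2]-L)).round(1))
print(M@(env.sense()["eef_pos"][:2]*1000-L))
d=lambda th,r:(37-r*np.cos(th)-2*np.sin(th),39+r*np.sin(th)-2*np.cos(th))
for th in (0,.3,.6,.9,1.2,1.5,1.8,2.1,2.3): print(th,np.round(d(th,74),1),np.round(d(th,60),1))
E
```

```text
tip [532.8  18.1  31.3] 2.9 logger [-83.2   0.3]
blade root [488.4  22.   38.9] 29.7 logger [-127.6   -3.6]
lip near corner [564.4 -20.6  40. ] 1.5 logger [-45.4 -32.3]
lip far corner [574.9  39.6  43. ] 4.8 logger [-45.5  28.7]
[-1.76144057e+02  8.57571796e-02]
0 [-37.  37.] [-23.  37.]
0.3 [-34.3  59. ] [-20.9  54.8]
0.6 [-25.2  79.1] [-13.6  71.2]
0.9 [-10.6  95.7] [-1.9 84.8]
1.2 [  8.3 107.2] [13.4 94.2]
1.5 [ 29.8 112.7] [30.8 98.7]
1.8 [ 51.9 111.5] [48.7 97.9]
2.1 [ 72.6 103.9] [65.6 91.8]
2.3 [84.8 95.5] [75.5 85.1]
```

Converted, 0.053 m / 0.75 = 0.0707, 0.046 m / 0.75 = 0.0613.

```bash
echo '0,0.02,0,0,0,0,0;0,0.04,0,0,0,0,0;0,0.0507,0,0,0,0,0;0,0.0613,0,0,0,0,0;0,0.0613,0,0,0,0,0;0,0.0613,0,-0.0067,0,0,0;0,0.0627,0,-0.0187,0,0,0;0,0.0653,0,-0.0347,0,0,0;0,0.0707,0,-0.048,0,0,0;0,0.0707,0,-0.048,0,0,0' | python3 shift.py; python3 - <<'E'
from h import *
t=eyes.read_camera("top")[:,:,::-1];s=eyes.read_camera("side")[:,:,::-1]
def c(i,x,y,w=100,h=100,z=4): return cv2.resize(i[y:y+h,x:x+w],None,fx=z,fy=z,interpolation=cv2.INTER_CUBIC)
cv2.imwrite("pics/crop2.png",np.hstack([c(t,215,160),c(s,225,165)]))
E
```

```text
time_s: 5.7
eef_pos: [0.494, 0.0242, 0.0645]
tcp_rot: [3.13, -0.273, 0.005]
contact_force: [0.1, -0.1, -1.5]
width: 0.0145
finger_force: 59.5
```

View pics/crop2.png

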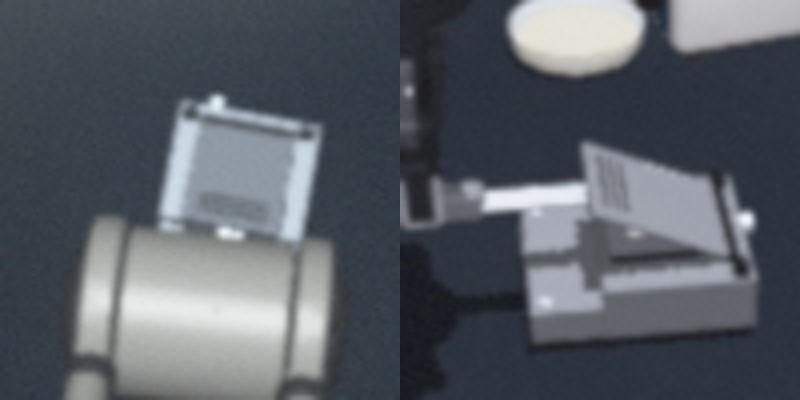

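The blade has lifted the flap about 0.45 rad. I'll continue along the arc.

Converted, 0.115 m / 0.75 = 0.1533, 0.109 m / 0.75 = 0.1453.

```bash
echo '0,0.0067,0,-0.0133,0,0,0;0,0.016,0,-0.0253,0,0,0;0,0.0253,0,-0.036,0,0,0;0,0.0373,0,-0.044,0,0,0;0,0.0507,0,-0.0507,0,0,0;0,0.0653,0,-0.056,0,0,0;0,0.08,0,-0.0587,0,0,0;0,0.0947,0,-0.0587,0,0,0;0,0.1093,0,-0.056,0,0,0;0,0.124,0,-0.052,0,0,0;0,0.1373,0,-0.0467,0,0,0;0,0.1453,0,-0.04,0,0,0;0,0.1533,0,-0.0347,0,0,0;0,0.1533,0,-0.0347,0,0,0;0,0.1333,0,-0.06,0,0,0;0,0.08,0,-0.0933,0,0,0;0,0,0,-0.0933,0,0,0;0,-0.0667,0,-0.0933,0,0,0;0,-0.0667,0,-0.0933,0,0,0' | python3 shift.py; python3 - <<'E'
from h import *
t=eyes.read_camera("top")[:,:,::-1];s=eyes.read_camera("side")[:,:,::-1]
cv2.imwrite("pics/t3.png",t);cv2.imwrite("pics/s3.png",s)
def c(i,x,y,w=100,h=100,z=4): return cv2.resize(i[y:y+h,x:x+w],None,fx=z,fy=z,interpolation=cv2.INTER_CUBIC)
cv2.imwrite("pics/crop3.png",np.hstack([c(t,225,150),c(s,225,165)]))
E
```

```text
time_s: 8.18
eef_pos: [0.4396, 0.0339, 0.1334]
tcp_rot: [3.13, -0.272, -0.004]
contact_force: [0.5, 0.0, 0.4]
width: 0.0144
finger_force: 59.5
```

View pics/crop3.png

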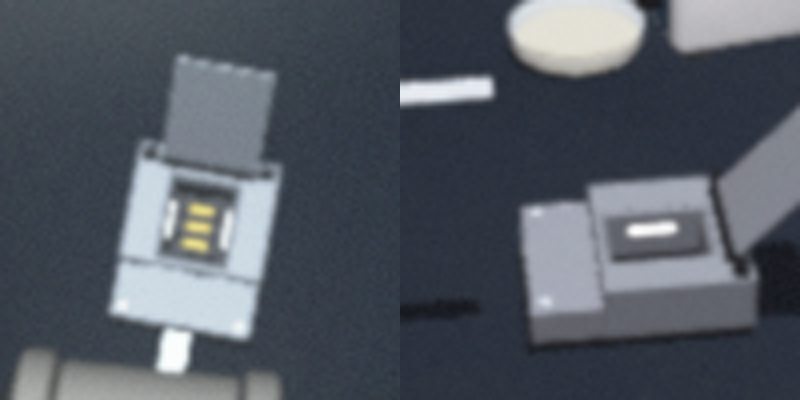

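```bash
python3 - <<'E'
from h import *
f=lambda off,u:(off[0]+(u[0]+.5)/4-.5,off[1]+(u[1]+.5)/4-.5)
C=[]
for n,p,q in [("bl",(172,177),(298,208)),("br",(240,188),(306,251)),("fr",(225,267),(212,260)),("fl",(157,254),(206,217))]:
    P,g=tri(f((225,150),p),f((225,165),q));C.append(P);print(n,P.round(1),g.round(1),(plane("top",f((225,150),p),.036)*1000).round(1))
C=np.array(C);print(C.mean(0),np.mean([plane("top",f((225,150),p),.036) for p in [(172,177),(240,188),(225,267),(157,254)]],0), np.diff(C,axis=0).round(1).tolist())
sh((455,190,60,-20),(455,190,4.5,-20))
E
```

```text
bl [645.8  21.5  33.2] 0.3 [645.2  21.5  36. ]
br [636.2 -24.3  39.3] 2.2 [637.8 -24.6  36. ]
fr [584.7 -14.6  37.9] 2.3 [583.8 -14.5  36. ]
fl [594.2  31.2  31.7] 2.3 [592.4  31.4  36. ]
[615.1915799    3.45571237  35.5222676 ] [0.61478138 0.00344759 0.036     ] [[-9.6, -45.8, 6.1], [-51.5, 9.7, -1.5], [9.5, 45.9, -6.2]]
[-0.0166 -0.1565  0.074 ] [-0.    -0.002  0.175]
[-0.0167 -0.1565  0.1295] [-0.    -0.002  0.175]
```

The flap stands well back (about 2.2 rad) and the bay shows its contacts. Bay centre measured at (615, 3.4, 35.5) mm, which agrees with the body outline. Next I'll lay the opener down.

Converted, -0.156 m / 0.75 = -0.208, 0.129 m / 0.75 = 0.172, 0.175 rad / 3.1416 = 0.0557.

```bash
echo '0,-0.0227,-0.0667,0,0,0,0.0159;0,-0.0227,-0.1333,0.04,0,0,0.0318;0,-0.0227,-0.208,0.0933,0,0,0.0557;0,-0.0227,-0.208,0.1333,0,0,0.0557;0,-0.0227,-0.208,0.16,0,0,0.0557;0,-0.0227,-0.208,0.1707,0,0,0.0557;0,-0.0227,-0.208,0.172,0,0,0.0557;0,-0.0227,-0.208,0.172,0,0,0.0557' | python3 shift.py; echo '0.04,0,0,0,0,0,0;0.04,0,0,0,0,0,0;0.04,0,0,0,0,0,0;0.06,0,0,-0.08,0,0,0;0.06,0,0,-0.16,0,0,0;0.06,0,0,-0.2,0,0,0;0.06,0,0,-0.2,0,0,0' | python3 shift.py; python3 -c "
from h import *
sh((475,0,155,0),(474.5,-235.5,155,19),(474.5,-235.5,38,19));print(env.sense()['joints'])"
```

```text
time_s: 9.28
eef_pos: [0.455, 0.1897, 0.0049]
tcp_rot: [-3.093, 0.547, -0.002]
contact_force: [-1.8, 1.2, 3.1]
width: 0.0143
finger_force: 60.0
time_s: 10.15
eef_pos: [0.4552, 0.19, 0.1567]
tcp_rot: [-3.092, 0.545, -0.008]
contact_force: [-0.0, -0.1, -0.2]
width: 0.0601
finger_force: 0.0
[0.0836 0.1718 0.0016] [-0.002 -0.005 -0.349]
[0.1636 0.3932 0.0013] [-0.001 -0.006 -0.681]
[0.1631 0.3936 0.1183] [-0.001 -0.006 -0.681]
[ 2.39948258e-01  3.58436466e-01  1.72514094e+00 -1.62803416e-04
  1.05229678e+00  2.15994024e+00]
```

Converted, 0.393 m / 0.75 = 0.524, 0.06 m / 0.75 = 0.08, -0.681 rad / 3.1416 = -0.2168.

```bash
echo '0.065,0.032,0.08,0,0,0,-0.0318;0.065,0.064,0.16,0,0,0,-0.0637;0.065,0.096,0.2267,0,0,0,-0.0955;0.065,0.128,0.3067,0,0,0,-0.1273;0.065,0.16,0.3867,0,0,0,-0.1592;0.065,0.192,0.4667,0,0,0,-0.191;0.065,0.2173,0.524,0,0,0,-0.2168;0.065,0.2173,0.524,0,0,0,-0.2168;0.065,0.2173,0.524,0.0667,0,0,-0.2168;0.065,0.2173,0.524,0.12,0,0,-0.2168;0.065,0.2173,0.524,0.1573,0,0,-0.2168;0.065,0.2173,0.524,0.1573,0,0,-0.2168;0,0.2173,0.524,0.1573,0,0,-0.2168;0,0.2173,0.524,0.1573,0,0,-0.2168;0,0.2173,0.524,0.1573,0,0,-0.2168;0,0.2173,0.524,0.1573,0,0,-0.2168;0,0.2173,0.524,0.1573,0,0,-0.2168' | python3 shift.py 60; python3 - <<'E'
from h import *
t=eyes.read_camera("top")[:,:,::-1];s=eyes.read_camera("side")[:,:,::-1]
cv2.imwrite("pics/t4.png",t);cv2.imwrite("pics/s4.png",s)
def c(i,x,y,w=100,h=100,z=4): return cv2.resize(i[y:y+h,x:x+w],None,fx=z,fy=z,interpolation=cv2.INTER_CUBIC)
cv2.imwrite("pics/crop4.png",np.hstack([c(t,170,200),c(s,200,255)]))
sh((474.5,-235.5,110,19),(540,-110,110,0),(615,3.4,110,-10.5))
E
```

```text
time_s: 12.28
eef_pos: [0.4733, -0.2357, 0.0376]
tcp_rot: [3.097, 0.518, 0.003]
contact_force: [0.4, 1.7, 7.0]
width: 0.0387
finger_force: 61.7
[ 0.0013  0.0003 -0.0723] [ 0.002 -0.002  0.   ]
[ 0.1041 -0.0971 -0.0723] [ 0.002 -0.002  0.332]
[ 0.2119 -0.1799 -0.0723] [ 0.001 -0.002  0.515]
```

View pics/crop4.png

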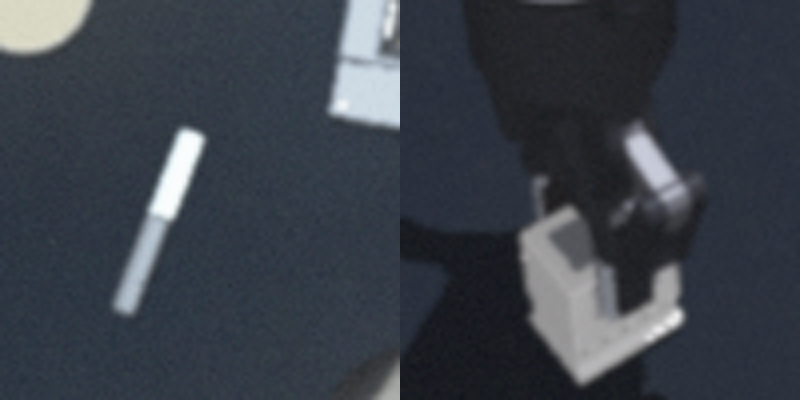

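The opener lies flat on the worktop, blade tip at about (190,130) of the tile. The pack is gripped square across its 40 mm. I'll carry it over the bay.

Converted, 0.211 m / 0.75 = 0.2813, 0.19 m / 0.75 = 0.2533, 0.515 rad / 3.1416 = 0.1639.

```bash
echo '0,0,0,0,0,0,0;0,0,0,-0.0533,0,0,0;0,0,0,-0.0973,0,0,0;0,0.0667,-0.06,-0.0973,0,0,0.0477;0,0.1333,-0.12,-0.0973,0,0,0.0955;0,0.2,-0.1733,-0.0973,0,0,0.1273;0,0.2533,-0.216,-0.0973,0,0,0.1528;0,0.2813,-0.24,-0.0973,0,0,0.1639;0,0.2813,-0.24,-0.0973,0,0,0.1639;0,0.2813,-0.24,-0.0973,0,0,0.1639' | python3 shift.py 90; python3 - <<'E'
from h import *
t=eyes.read_camera("top")[:,:,::-1];s=eyes.read_camera("side")[:,:,::-1]
cv2.imwrite("pics/t5.png",t);cv2.imwrite("pics/s5.png",s)
def c(i,x,y,w=100,h=100,z=6): return cv2.resize(i[y:y+h,x:x+w],None,fx=z,fy=z,interpolation=cv2.INTER_CUBIC)
cv2.imwrite("pics/crop5.png",c(s,225,140))
sh((613.8,3.6,110,-10.5),(613.8,3.6,72,-10.5))
E
```

```text
time_s: 13.62
eef_pos: [0.6127, 0.0029, 0.109]
tcp_rot: [3.128, -0.287, -0.002]
contact_force: [-0.3, -0.5, -2.0]
width: 0.0383
finger_force: 91.4
[ 0.0007 -0.0015 -0.0007] [ 0.     0.    -0.001]
[ 0.0008 -0.0015  0.0373] [ 0.     0.    -0.001]
```

View pics/crop5.png

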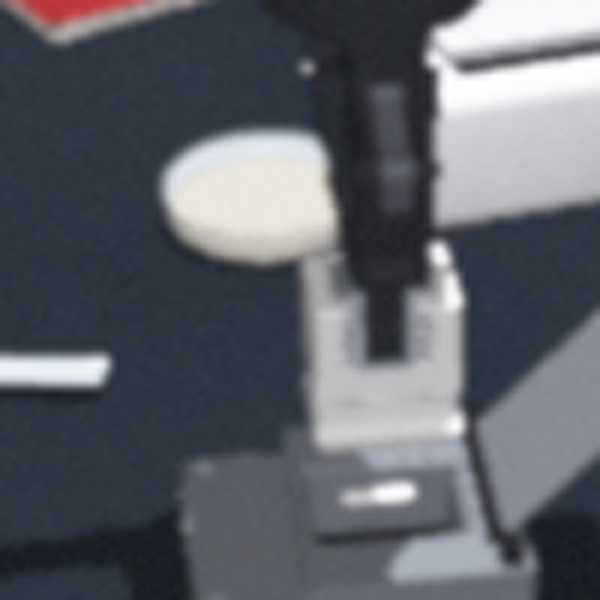

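```bash
python3 - <<'E'
from h import *
s=env.sense();Rm=R.from_rotvec(s["tcp_rot"]);T=s["eef_pos"]
for off in (0,.0012,.003):
  print(off,[(((proj("side",T+Rm.apply([x+off,.02,-z]))-[225,140])+.5)*6-.5).round(0).tolist() for x,z in ((-.025,.0224),(.025,.0224),(-.025,-.0316),(.025,-.0316),(-.0215,-.0376),(.0215,-.0376))])
E
```

```text
0 [[306.0, 314.0], [456.0, 304.0], [310.0, 447.0], [454.0, 436.0], [321.0, 460.0], [444.0, 450.0]]
0.0012 [[310.0, 314.0], [459.0, 304.0], [314.0, 446.0], [458.0, 435.0], [324.0, 460.0], [448.0, 450.0]]
0.003 [[315.0, 314.0], [465.0, 303.0], [319.0, 446.0], [463.0, 435.0], [330.0, 459.0], [453.0, 450.0]]
```

Converted, 0.041 m / 0.75 = 0.0547, -0.001 m / 0.75 = -0.0013.

```bash
echo '0,0,-0.0013,0.02,0,0,0;0,0,-0.0013,0.0373,0,0,0;0,0,-0.0013,0.0453,0,0,0;0,0,-0.0013,0.0507,0,0,0;0,0,-0.0013,0.0547,0,0,0;0,0,-0.0013,0.0547,0,0,0' | python3 shift.py; python3 -c "
from h import *
print(env.sense()['torque'])"
```

```text
time_s: 14.48
eef_pos: [0.6136, 0.0045, 0.0682]
tcp_rot: [3.128, -0.287, 0.0]
contact_force: [-0.6, 1.0, -2.3]
width: 0.0383
finger_force: 91.4
[ 0.00249988 -0.01140959  0.01371349]
```

Entered freely (only its weight is felt). Continue gently.

Converted, 0.007 m / 0.75 = 0.0093, 0.005 m / 0.75 = 0.0067.

```bash
echo '0,0,0,0.004,0,0,0;0,0,0,0.0067,0,0,0;0,0,0,0.0093,0,0,0;0,0,0,0.0093,0,0,0' | python3 shift.py; echo '0,0,0,0.0013,0,0,0;0,0,0,0.0027,0,0,0;0,0,0,0.004,0,0,0;0,0,0,0.004,0,0,0' | python3 shift.py; echo '0,0,0,0.0013,0,0,0;0,0,0,0.0027,0,0,0;0,0,0,0.004,0,0,0;0,0,0,0.004,0,0,0' | python3 shift.py
```

```text
time_s: 14.98
eef_pos: [0.6134, 0.0045, 0.0611]
tcp_rot: [3.128, -0.287, -0.001]
contact_force: [-0.5, 0.0, -2.0]
width: 0.0382
finger_force: 91.4
time_s: 15.48
eef_pos: [0.6139, 0.0044, 0.0589]
tcp_rot: [3.128, -0.287, 0.002]
contact_force: [-0.6, -0.6, 4.6]
width: 0.0384
finger_force: 91.7
time_s: 15.98
eef_pos: [0.6143, 0.0044, 0.0562]
tcp_rot: [3.128, -0.287, 0.003]
contact_force: [0.2, 0.1, 6.8]
width: 0.0381
finger_force: 92.2
```

Converted, 0.002 m / 0.75 = 0.0027, 0.001 m / 0.75 = 0.0013.

```bash
for i in 1; do :; done; echo '0,0,0,0.0013,0,0,0;0,0,0,0.0027,0,0,0;0,0,0,0.0027,0,0,0' | python3 shift.py; echo '0,0,0,0.0013,0,0,0;0,0,0,0.0027,0,0,0;0,0,0,0.0027,0,0,0' | python3 shift.py;  echo '0,0,0,0.0013,0,0,0;0,0,0,0.0027,0,0,0;0,0,0,0.0027,0,0,0' | python3 shift.py
```

```text
time_s: 16.35
eef_pos: [0.6143, 0.0043, 0.0538]
tcp_rot: [3.128, -0.287, 0.003]
contact_force: [2.0, 0.3, 3.5]
width: 0.0381
finger_force: 92.0
time_s: 16.73
eef_pos: [0.6129, 0.0045, 0.05]
tcp_rot: [3.128, -0.287, -0.003]
contact_force: [2.1, -0.0, -7.8]
width: 0.0381
finger_force: 90.8
time_s: 17.1
eef_pos: [0.6128, 0.0046, 0.0486]
tcp_rot: [3.128, -0.287, -0.003]
contact_force: [1.3, 0.6, -9.4]
width: 0.0383
finger_force: 91.0
```

The force peaked at 7 N and then dropped, so the pack has snapped past the clips. Now I'll press it onto the contacts.

Converted, 0.002 m / 0.75 = 0.0027, 0.001 m / 0.75 = 0.0013.

```bash
echo '0,0,0,0.0013,0,0,0;0,0,0,0.0027,0,0,0;0,0,0,0.0027,0,0,0;0,0,0,0.0027,0,0,0' | python3 shift.py; echo '0,0,0,0.0013,0,0,0;0,0,0,0.0027,0,0,0;0,0,0,0.0027,0,0,0;0,0,0,0.0027,0,0,0' | python3 shift.py
```

```text
time_s: 17.6
eef_pos: [0.6137, 0.0045, 0.0476]
tcp_rot: [3.128, -0.287, 0.001]
contact_force: [-0.0, 0.4, -2.1]
width: 0.0384
finger_force: 91.3
time_s: 18.1
eef_pos: [0.6139, 0.0043, 0.0457]
tcp_rot: [3.128, -0.287, 0.002]
contact_force: [-0.1, -0.8, 1.5]
width: 0.0383
finger_force: 91.7
```

Converted, 0.002 m / 0.75 = 0.0027, 0.001 m / 0.75 = 0.0013.

```bash
echo '0,0,0,0.0013,0,0,0;0,0,0,0.0027,0,0,0;0,0,0,0.0027,0,0,0;0,0,0,0.0027,0,0,0' | python3 shift.py
```

```text
time_s: 18.6
eef_pos: [0.614, 0.0043, 0.044]
tcp_rot: [3.128, -0.287, 0.002]
contact_force: [-1.3, -0.1, 6.5]
width: 0.0381
finger_force: 92.4
```

```bash
echo '0,0,0,0.0004,0,0,0;0,0,0,0.0004,0,0,0;0,0,0,0.0004,0,0,0;0,0,0,0.0004,0,0,0;0,0,0,0.0004,0,0,0;0,0,0,0.0004,0,0,0;0,0,0,0.0004,0,0,0;0,0,0,0.0004,0,0,0' | python3 shift.py; python3 - <<'E'
from h import *
s=eyes.read_camera("side")[:,:,::-1];t=eyes.read_camera("top")[:,:,::-1]
for _ in range(4): eyes.read_camera("top"); print(env.sense()["contact_force"].round(2))
c=lambda i,x,y,w,h,z:cv2.resize(i[y:y+h,x:x+w],None,fx=z,fy=z,interpolation=cv2.INTER_CUBIC)
cv2.imwrite("pics/crop6.png",np.hstack([c(s,180,140,200,220,2),c(t,150,120,200,220,2)]))
E
```

```text
time_s: 19.6
eef_pos: [0.6139, 0.0044, 0.0438]
tcp_rot: [3.128, -0.287, 0.002]
contact_force: [-1.2, -0.2, 6.8]
width: 0.0381
finger_force: 92.4
[-1.35 -0.11  7.83]
[-2.4  -0.99  7.35]
[-1.71 -0.85  7.11]
[-0.41 -0.75  7.02]
```

View pics/crop6.png

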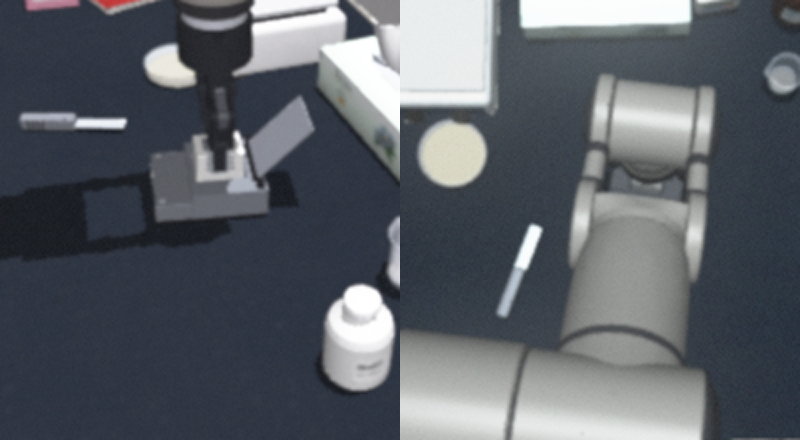

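The pack sits in the bay, still gripped. The flap leans back, the opener lies flat, and the jar, dish and beaker are where they were. The reading of about 7.2 N plus the pack's weight puts about 8–9 N on the contacts.

```bash
python3 -c "
from cell import env, eyes, order
print(order.hand_in())"
```

```text
the job is handed in; nothing more can be done
None
```

I handed the job in: the flap was levered well back with the blade (about 2.2 rad), the opener laid flat on the worktop, and the pack snapped into the bay, still gripped and pressed down with about 8 N, with the jar, dish and beaker untouched.

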